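# Load carved tiles into a tapered kiln setter

### The job

Two carved tiles are still standing between the pegs of the plywood board: load them into the two empty slots of the kiln tile setter, one to a slot, upright and centred along it. The slots narrow downwards, so ease each tile down until it stops of itself wedged by its own thickness; bisque chips, so feel for the walls, press down no harder than about 5 N and slowly, never let a tile drop, and leave the tiles already loaded and the other things on the bench alone.

Things in the scene. Friction and masses are not known exactly. Their poses are not given: they have to be found in the camera images.
- setter: Tile setter: a kiln shelf 140 x 300 x 12 mm, fixed, and on it in a row along its y (y = -105, -35, +35, +105 mm) four hollow refractory blocks a, b, c, d, each 120 x 42 mm, top 78 to 81 mm above the bench, with a slot right through along x: 21 mm wide at the mouth, narrowing evenly to 8.4 mm at its floor 60 mm lower (walls lean 6 degrees). b and d are empty. Origin: centre of underside, z up.
- slot_b (a point): Where the middle of the mouth of empty slot b should be: half-way along, midway between its walls, 78 mm above the bench. The block was set by hand: the true slot lies up to 2.5 mm to either side in y (parallel, and it stays put). A tile wedges here: the walls squeeze it with some 4 times the push. Axes as the setter's: x along the slot, y across, z up.
- slot_d (a point): The same for empty slot d, the last of the row on the setter's +y side; its block too lies up to 2.5 mm off in y.
- loaded_a: Tile like the others, 11 mm thick, already in slot a, leaning 6 degrees towards the setter's -y, its top 130 mm above the bench: leave alone. Origin: middle of its lower edge.
- loaded_c: Tile like it in slot c, between the two empty slots, 11.5 mm thick, top 133 mm above the bench, leaning towards the setter's -y: leave alone. Origin: middle of its lower edge.
- peg_board: Plywood board 150 x 220 x 18 mm, fixed, with two standing places at y = -48 and +48 mm: each has four dowel pegs, 8 mm thick and 40 mm high (at x = -34 and +34 mm, 13.5 mm to either side in y), between which a tile stands upright on the board with a few mm of play. Origin: centre of its underside; z up.
- tile_a_mid (a point): Centre of a tile to load: flat bisque, 100 mm wide (x), 100 mm tall (z), dark slip with carved flowers on its -y face. Thickness (y) not measured, 10 to 16 mm, unlike the other's; it settles how deep the tile goes (1 mm is nearly 5 mm of depth). 0.15 to 0.4 kg. Starts upright on the peg board, centre 68 mm above the bench.
- tile_a: The same tile; origin: middle of its lower edge (underside).
- tile_b_mid (a point): Centre of the other tile to load: same look, same 100 x 100 mm, another thickness between 10 and 16 mm.
- tile_b: The same tile; origin: middle of its lower edge (underside).
- vase: Dark slip-covered vase, 94 mm across and 165 mm tall, beyond the work: leave alone. Origin: centre of its foot.
- brush_pot: Blue pot 72 mm across and 90 mm tall with brushes up to 210 mm: leave alone. Origin: centre of its underside.
- slip_bowl: White bowl 110 mm across and 50 mm tall: leave alone. Origin: centre of its underside.
- carving_tool: Carving tool lying on the bench between setter and peg board, 155 mm long, 11 mm thick: leave alone. Origin: on the bench under its handle.
There are look-alikes about, which are no part of the job. What is shaped like the tile_b but orange or turquoise is not meant. What is shaped like the tile_a but orange or pink is not meant.

How it is judged:
At the end, for the whole second after the job is handed in: One tile in slot b, the other in slot d, each within 3 mm of where the slot is as narrow as the tile is thick, within 15 mm of the slot's middle along it and 14 mm across, leaning under 0.2 rad, in line within 0.1 rad, let go and at rest ((((x of tile_a_mid in the frame of slot_b between -0.015 and 0.015 m and y of tile_a_mid in the frame of slot_b between -0.014 and 0.014 m and z of tile_a_mid in the frame of slot_b below 0.0054 m and angle between the y axis of tile_a_mid and the y axis of setter, either way round below 0.2 rad and angle between the x axis of tile_a_mid and the x axis of setter, either way round below 0.1 rad) and (x of tile_b_mid in the frame of slot_d between -0.015 and 0.015 m and y of tile_b_mid in the frame of slot_d between -0.014 and 0.014 m and z of tile_b_mid in the frame of slot_d below 0.0268 m and angle between the y axis of tile_b_mid and the y axis of setter, either way round below 0.2 rad and angle between the x axis of tile_b_mid and the x axis of setter, either way round below 0.1 rad)) or ((x of tile_a_mid in the frame of slot_d between -0.015 and 0.015 m and y of tile_a_mid in the frame of slot_d between -0.014 and 0.014 m and z of tile_a_mid in the frame of slot_d below 0.0054 m and angle between the y axis of tile_a_mid and the y axis of setter, either way round below 0.2 rad and angle between the x axis of tile_a_mid and the x axis of setter, either way round below 0.1 rad) and (x of tile_b_mid in the frame of slot_b between -0.015 and 0.015 m and y of tile_b_mid in the frame of slot_b between -0.014 and 0.014 m and z of tile_b_mid in the frame of slot_b below 0.0268 m and angle between the y axis of tile_b_mid and the y axis of setter, either way round below 0.2 rad and angle between the x axis of tile_b_mid and the x axis of setter, either way round below 0.1 rad))) and linear speed of each of tile_a, tile_b below 0.01 m/s); the robot touches nothing.
It fails at once if a tile pressed or knocked against the setter with more than 80 N (about 20 N of push downwards) (contact force between any of tile_a, tile_b and setter above 80 N).
It fails at once if a tile let go and dropped (falling faster than 0.3 m/s, about 5 mm) ((linear speed of tile_a above 0.3 m/s and contact force between the fingers and tile_a below 0.3 N) or (linear speed of tile_b above 0.3 m/s and contact force between the fingers and tile_b below 0.3 N)).
It fails at once if a tile already loaded pushed by the robot with more than 5 N (contact force between the arm and loaded_a above 5 N or contact force between the arm and loaded_c above 5 N).
It fails at once if a bystander moved more than 15 mm (distance of any of vase, brush_pot, slip_bowl, carving_tool from where it was at the start of the episode above 0.015 m).
It also fails if it takes over 72 s, if anything falls off the work surface, if the arm or the gripper's body presses on something with over 40 N, if the wrist force passes 120 N, or if a joint passes its speed limit or range.

### The arm

A 7-joint arm with a two-finger parallel gripper is mounted at the origin on the work surface. World frame = base frame: x ahead of the robot, y to its left, z up, the work surface at z = 0. Lengths are in m, angles in rad, forces in N, time in s.
With the tool pointing down it reaches from about 0.4 to 0.85 m from the base axis. Payload 4.5 kg.
Tool frame: the origin (TCP) lies at the very end of the fingers, on their centre line; the grasp point (between the pads) lies 19 mm behind it; z points along the fingers, y is the line along which they close (so a half turn about z gives the same grasp; the last joint's range is limited). The gripper opens to 88 mm and grips with 3 to 60 N. Pads are 18 mm wide; open, the fingers measure 123 mm over their backs; the gripper's body (75 mm by 187 mm) begins 45 mm behind the grasp point.
Start: joints at [-1.165, 0.689, -0.195, 1.565, 0.157, 0.902, -0.215], TCP at [0.227, 0.582, 0.215] pointing down, gripper open.
Joint ranges: [-3.01, 3.01], [-0.46, 2.08], [-1.47, 1.51], [0.13, 2.56], [-1, 4.14], [0.04, 2.09], [-2.66, 2.66]. Speed limits (rad/s): [2.57, 2.57, 3.14, 3.14, 3.14, 3.14, 3.14].

### API

Orientations are given as [roll, pitch, yaw] about the fixed x, y, z axes, in that order (R = Rz(yaw) Ry(pitch) Rx(roll)).
In Python, from cell import reach, servo_line, move_j, set_gripper, pause, inverse_kinematics, read_state, capture, camera_info, MotionError, job_done gives the robot as it stands. The module is installed in compiled form; this text tells all that it offers. Calls block until the motion is done:
- reach(position, orientation): joint-space move of the TCP to a pose.
- servo_line(position, feed=0.15, frame=None, stop_force=None): straight line of the TCP; frame=None keeps the orientation; feed is the mean speed in m/s. With stop_force (N) it stops when the force on the tool has changed by that much, and returns True; else False.
- move_j(angles): joint-space move.
- set_gripper(opening, grip_force=None): finger opening in m; grip_force is the grip in N (None keeps the last); returns when the fingers have stopped.
- pause(seconds).
- inverse_kinematics(position, orientation): joint angles nearest the present ones, or None.
- read_state(): the state.
- capture(name): name is "scene" or "top" or "wrist"; returns the picture (480x640x3 uint8, blue, green, red); there is no depth.
- camera_info(name): a dict with "fovy" (degrees; the focal length in pixels is half the picture's height over the tangent of half this angle, whatever the lens; pixels are square), "cx", "cy" (the principal point, pixels), "dist_coeffs" ([k1, k2, p1, p2, k3] as OpenCV has them; the pictures are not rectified), "extrinsics" (4x4, takes a point from camera to world coordinates); the wrist camera has in their place "T_tool_cam" (4x4, takes a point from camera to tool coordinates, whose origin is the TCP and whose axes are the flange's). Camera axes: x right, y up, looking along -z (the intrinsics and any distortion apply to the point x, -y, -z); pixel columns grow to the right and rows downward; lengths in m; the calibration is good to about 2 mm. A picture is of the moment at which its call begins: read the wrist's pose just before it. camera_info takes no time and is no camera call.
A pose or a line that the arm cannot do raises MotionError and nothing moves.
- job_done(): hands the job in; it is judged then, once.
The state is a dict: "clock": time; "qpos": joint angles; "joint_vel": joint speeds; "tau": joint torques, N m; "eef_pos": TCP position; "ee_rot": TCP orientation; "wrist_force": force on the tool from outside, world axes, zero at the start; "wrist_torque": the same for the moment, N m; "gripper_width": finger opening in m; "grasp_force": force on a finger pad.
Only numpy, scipy, OpenCV 4.12 (cv2) and the standard library are available. Lean on these libraries where they do the work, as an engineer would, in place of code of your own. Each camera call takes 0.05 s, during which the arm holds its last target. There are 200 camera calls.

## Working session

There is one attempt and no reset: what is moved stays moved. The work goes in short steps, each a Python script; the robot and the scene stay as the last script left them, time stands still between calls to the robot, and variables do not carry over. Pictures are saved under pics/ and viewed, at most 10 in all, crops included, and the job is handed in when it is done.

```bash
mkdir -p pics; python3 - <<'E'
from cell import *
import cv2,numpy as np
for n in("scene","top"):
    cv2.imwrite(f"pics/{n}0.png",capture(n)); i=camera_info(n); print(n,i)
print(camera_info("wrist")); print(read_state())
E
```

```text
scene {'fovy': 54.559527373761895, 'cx': 312.8731600019691, 'cy': 236.8183587351415, 'dist_coeffs': array([-0.07844759,  0.        ,  0.        ,  0.        ,  0.        ]), 'extrinsics': array([[ 0.25170679, -0.79856667,  0.54674944,  1.25913435],
       [ 0.96767442,  0.21689173, -0.12870196, -0.16312201],
       [-0.01580834,  0.56147061,  0.82734567,  1.16072561],
       [ 0.        ,  0.        ,  0.        ,  1.        ]])}
top {'fovy': 56.2715238901255, 'cx': 321.6471898090694, 'cy': 231.8347433621962, 'dist_coeffs': array([0.02066291, 0.        , 0.        , 0.        , 0.        ]), 'extrinsics': array([[-0.01721113,  0.98537242, -0.1695434 ,  0.39382659],
       [-0.99964171, -0.02043488, -0.01728762, -0.01342187],
       [-0.02049934,  0.16918511,  0.98537108,  1.14730583],
       [ 0.        ,  0.        ,  0.        ,  1.        ]])}
{'fovy': 63.08161888385227, 'cx': 314.05329522556247, 'cy': 242.0640496759123, 'dist_coeffs': array([0.00755156, 0.        , 0.        , 0.        , 0.        ]), 'T_tool_cam': array([[ 1.80053542e-03,  9.51708828e-01,  3.06996848e-01,
     
[... 289 characters left out ...]
.1, 'qpos': array([-1.1652066 ,  0.68989453, -0.19450214,  1.56619557,  0.15733382,
        0.90251702, -0.21508255]), 'joint_vel': array([ 0.00068703, -0.00260679, -0.00089393, -0.00116516, -0.00015409,
        0.00061531, -0.00124725]), 'tau': array([-1.93793225e-03, -5.28509331e+01, -1.27127264e+00, -1.53838974e+01,
       -5.25904144e-02,  1.97735229e-03,  2.60230996e-05]), 'eef_pos': array([0.22690021, 0.58172811, 0.21410516]), 'ee_rot': array([-3.13997846e+00,  1.57023912e-04,  2.76989849e+00]), 'wrist_force': array([ 0.41213194,  0.34983888, -0.22746974]), 'wrist_torque': array([2.66177058e-02, 3.09780458e-03, 2.68187761e-05]), 'grasp_force': 0.0, 'gripper_width': 0.08800032384657194}
```

View pics/scene0.png

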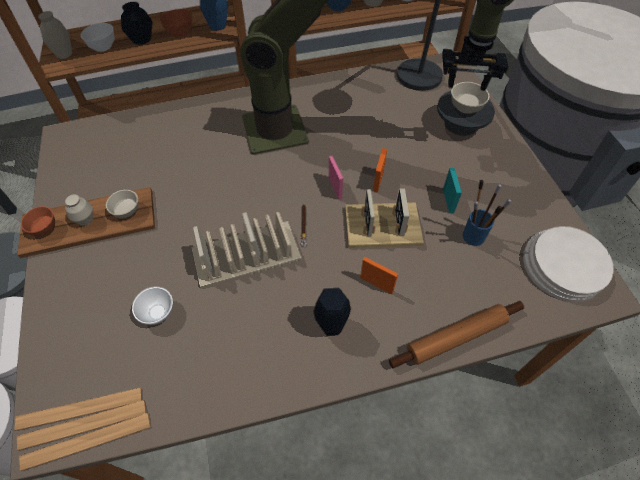

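View pics/top0.png

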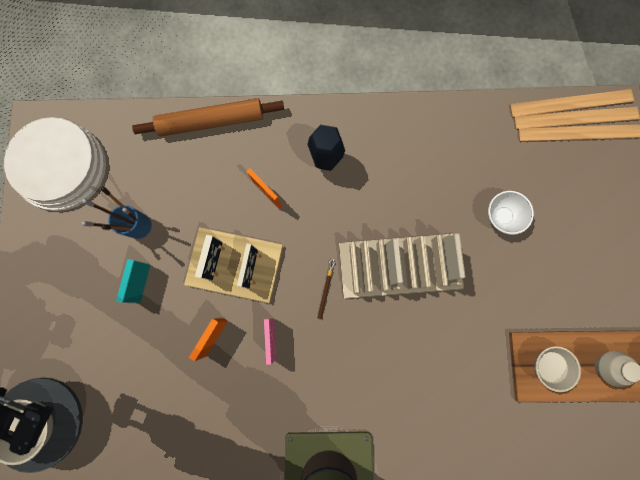

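```bash
cat > h.py <<'E'
from cell import *
import cv2,numpy as np
from scipy.spatial.transform import Rotation as R
def cam(name,st=None):
    i=camera_info(name); f=240/np.tan(np.radians(i['fovy']/2))
    K=np.array([[f,0,i['cx']],[0,f,i['cy']],[0,0,1]])
    if name=='wrist':
        T=np.eye(4);T[:3,:3]=R.from_euler('xyz',st['ee_rot']).as_matrix();T[:3,3]=st['eef_pos'];T=T@i['T_tool_cam']
    else: T=i['extrinsics']
    return K,i['dist_coeffs'],T
def at(c,px,z):
    K,d,T=c; p=cv2.undistortPoints(np.array(px,float).reshape(-1,1,2),K,d)[:,0]
    v=np.c_[p[:,0],-p[:,1],-np.ones(len(p))]@T[:3,:3].T
    return T[:3,3]+v*((z-T[2,3])/v[:,2])[:,None]
def proj(c,P):
    K,d,T=c; q=(np.atleast_2d(P)-T[:3,3])@T[:3,:3]
    return cv2.projectPoints((q*[1,-1,-1]).reshape(-1,1,3),np.zeros(3),np.zeros(3),K,d)[0][:,0]
E
python3 - <<'E'
from h import *
c=cam('top')
np.set_printoptions(precision=3,suppress=True)
print("board",at(c,[(199,226),(284,243),(270,303),(185,284)],.018))
print("tiles",at(c,[(205,255),(244,265)],.118))
print("setter",at(c,[(339,240),(463,233),(466,291),(343,299)],.03))
print("pot",at(c,[(130,222)],.09)," brush tips",at(c,[(84,224),(104,190)],.2),"orange/pink",at(c,[(262,187),(207,340),(269,341),(133,281)],.1),"tool",at(c,[(327,290)],.01))
E
```

```text
board [[0.61  0.321 0.018]
 [0.561 0.103 0.018]
 [0.411 0.138 0.018]
 [0.462 0.352 0.018]]
tiles [[0.522 0.276 0.118]
 [0.497 0.185 0.118]]
setter [[ 0.564 -0.037  0.03 ]
 [ 0.576 -0.348  0.03 ]
 [ 0.432 -0.345  0.03 ]
 [ 0.417 -0.043  0.03 ]]
pot [[0.609 0.467 0.09 ]]  brush tips [[0.585 0.516 0.2  ]
 [0.66  0.478 0.2  ]] orange/pink [[0.687 0.147 0.1  ]
 [0.329 0.271 0.1  ]
 [0.325 0.129 0.1  ]
 [0.467 0.448 0.1  ]] tool [[ 0.441 -0.004  0.01 ]]
```

```bash
python3 - <<'E'
from h import *
import pickle
np.set_printoptions(precision=3,suppress=True)
for p,y in (((.51,.23,.25),2.92),((.51,.23,.25),-.22),((.5,-.19,.25),-3.10),((.5,-.19,.25),.044)):
    print(y,inverse_kinematics(p,[np.pi,0,y]))
D={}
for n,p,y in (('board',(.51,.23,.25),2.92),('setter',(.5,-.19,.23),-3.10)):
    try: reach(p,[np.pi,0,y])
    except MotionError as e: print(n,e); continue
    pause(.15); s=read_state(); im=capture('wrist'); D[n]=s; cv2.imwrite(f'pics/w_{n}.png',im)
    print(n,s['clock'],s['eef_pos'],s['ee_rot'])
pickle.dump(D,open('D.pkl','wb'))
E
```

```text
2.92 [-0.33   0.566 -0.289  1.72   0.199  0.885  0.646]
-0.22 [-0.867  0.631  0.627  1.748 -0.453  0.912 -1.838]
-3.1 [ 0.488  0.537 -0.336  1.789  0.226  0.854  1.659]
0.044 [-0.043  0.575  0.53   1.816 -0.374  0.851 -0.86 ]
board 1.9083 [0.509 0.231 0.25 ] [ 3.141 -0.     2.922]
setter 3.6583 [ 0.501 -0.189  0.23 ] [ 3.141  0.001 -3.098]
```

View pics/w_board.png

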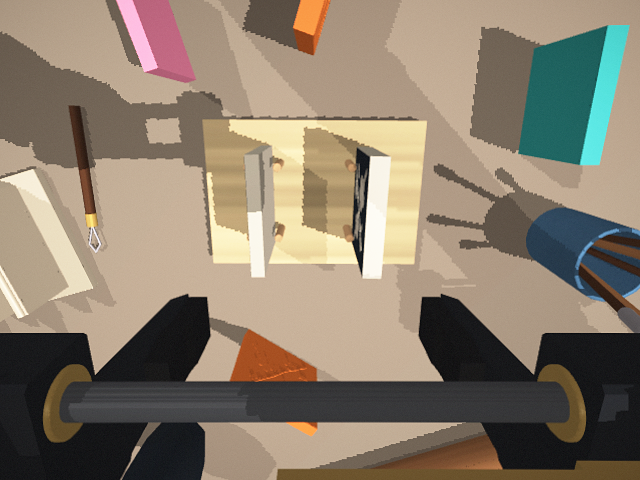

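View pics/w_setter.png

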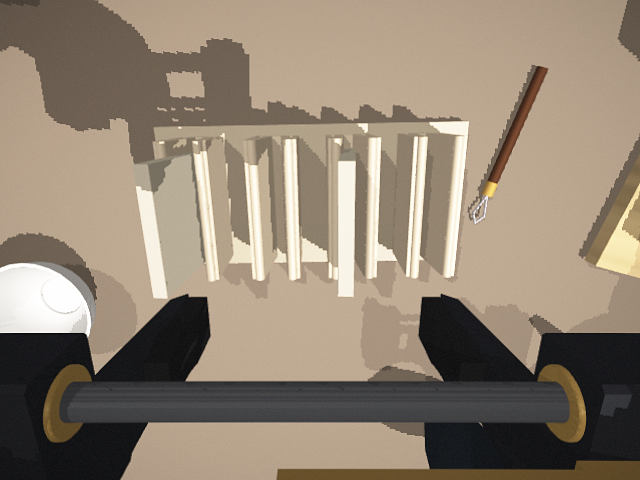

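Candidates (top image): tiles on the peg board at (205,255) and (244,265). Not wanted: orange (262,187) and (207,340), pink (269,341), turquoise (133,281), and loaded tiles (392,262) and (455,262). The wrist view shows the two black-slip tiles at (258,212) thin and (373,215) thick. Setter slots: b is at about (272,208) and d at about (433,208). Close crops to check:

```bash
python3 - <<'E'
from h import *
def crop(n,o,x0,y0,x1,y1,k):
    im=cv2.resize(cv2.imread(n)[y0:y1,x0:x1],None,fx=k,fy=k,interpolation=cv2.INTER_CUBIC)
    for i in range(0,x1-x0,10): cv2.line(im,(i*k,0),(i*k,8 if (x0+i)%50 else 20),(0,0,255),1)
    for i in range(0,y1-y0,10): cv2.line(im,(0,i*k),(8 if (y0+i)%50 else 20,i*k),(0,0,255),1)
    cv2.imwrite(o,im)
crop('pics/w_board.png','pics/c_board.png',230,130,410,290,4)
crop('pics/w_setter.png','pics/c_setter.png',230,120,470,300,3)
E
```

```text
(no output)
```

View pics/c_board.png

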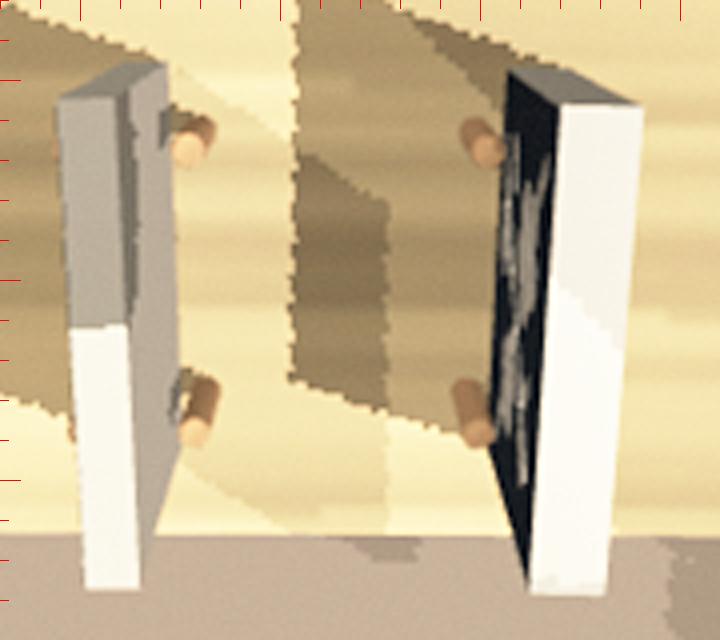

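View pics/c_setter.png

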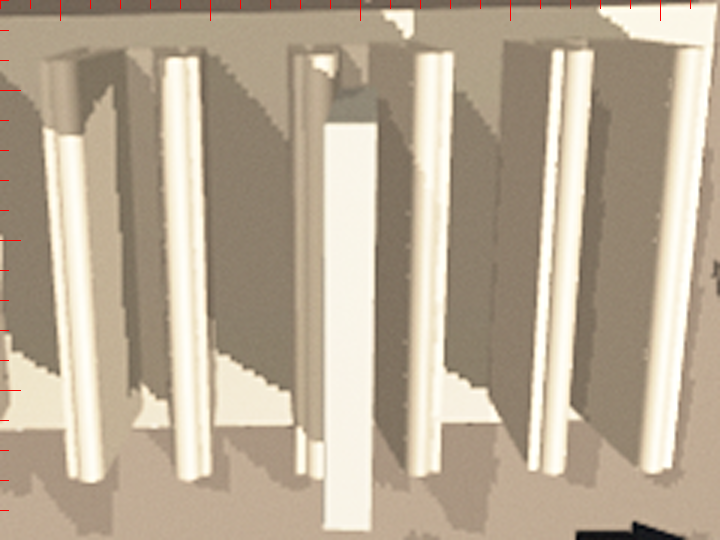

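The board crop confirms a thin tile and a thick one, with dark slip on the -y face. Tile-top edges are left (57–117,98) to (86–139,589) and right (560–642,105) to (529–606,593). The setter crop shows slots b and d empty, with mid-lines at about (122→140) and (631→602).

```bash
python3 - <<'E'
from h import *
import pickle
np.set_printoptions(precision=4,suppress=True)
D=pickle.load(open('D.pkl','rb'))
def show(n,P):
    w=np.linalg.norm(P[0]-P[1]),np.linalg.norm(P[2]-P[3]); m=(P[:2].mean(0),P[2:].mean(0)); d=m[0]-m[1]
    print(n,'mid',(m[0]+m[1])[:2]/2,'ends',m[0][:2],m[1][:2],'len',np.linalg.norm(d),'w',w,'yaw',np.arctan2(-d[1],-d[0]))
c=cam('wrist',D['board'])
for n,q in (('thin',[(57,100),(117,97),(86,590),(139,589)]),('thick',[(560,105),(642,105),(529,592),(606,595)])):
    show(n,at(c,np.array(q)/4+[230,130],.118))
c=cam('wrist',D['setter'])
for n,q,z in (('b in',[(83,60),(160,57),(104,480),(177,480)],.081),('b out',[(43,60),(205,52),(67,477),(212,477)],.079),
 ('d in',[(593,50),(675,48),(566,472),(640,471)],.081),('d out',[(552,50),(703,46),(528,470),(675,469)],.079),('c tile',[(325,122),(377,122),(323,529),(371,529)],.133)):
    show(n,at(c,np.array(q)/3+[230,120],z))
P=at(c,[(468,121)],.012);Q=at(c,[(155,128)],.012);print('shelf back corners',P,Q,P-Q)
print(proj(c,np.array([[.5,-.19,0.08]])))
E
```

```text
thin mid [0.4973 0.1886] ends [0.4481 0.1993] [0.5466 0.1779] len 0.10080756052389106 w (np.float64(0.011418633437109613), np.float64(0.011113025281383743)) yaw -0.21361746206929635
thick mid [0.5192 0.2826] ends [0.4703 0.2943] [0.5681 0.2709] len 0.10054023477581041 w (np.float64(0.01557413654973447), np.float64(0.01619279180723447)) yaw -0.23539323303026347
b in mid [ 0.4994 -0.2197] ends [ 0.4391 -0.2232] [ 0.5597 -0.2162] len 0.12083651695864016 w (np.float64(0.02037778551367156), np.float64(0.02160196931139982)) yaw 0.057957183833096726
b out mid [ 0.4991 -0.2198] ends [ 0.4386 -0.2228] [ 0.5597 -0.2167] len 0.12125444959565312 w (np.float64(0.04314466017394957), np.float64(0.04313832117228704)) yaw 0.05025684034899749
d in mid [ 0.4907 -0.0841] ends [ 0.4306 -0.0884] [ 0.5508 -0.0799] len 0.1205209834135354 w (np.float64(0.021528109168480962), np.float64(0.021789816501655828)) yaw 0.07041011908862563
d out mid [ 0.4907 -0.0846] ends [ 0.4305 -0.0895] [ 0.551  -0.0798] len 0.12092436151359559 w (np.float64(0.03987809244046361), np.float64(0.04355641227854467)) yaw 0.08080491456052102
c tile mid [ 0.4977 -0.163 ] ends [ 0.4474 -0.1661] [ 0.548  -0.1599] len 0.1007639462401803 w (np.float64(0.011697329939907394), np.float64(0.012067431123265806)) yaw 0.061748831666734436
shelf back corners [[ 0.4179 -0.0433  0.012 ]] [[ 0.4379 -0.3405  0.012 ]] [[-0.02    0.2972  0.    ]]
[[309.1891 215.6922]]
```

```bash
cat >> h.py <<'E'
np.set_printoptions(precision=4,suppress=True)
YT,YS=np.pi-.222,np.pi+.064-2*np.pi
def rep(t):
    s=read_state(); print(t,'t%.1f'%s['clock'],s['eef_pos'],'F',s['wrist_force'],'M',s['wrist_torque'],'w%.4f g%.1f'%(s['gripper_width'],s['grasp_force'])); return s
def pick(xy,yaw=YT):
    reach([*xy,.16],[np.pi,0,yaw]); servo_line([*xy,.078],feed=.1); rep('at tile')
    set_gripper(.0,20); rep('grip'); servo_line([*xy,.10],feed=.05); rep('lift'); servo_line([*xy,.25],feed=.2)
def above(xy):
    reach([*xy,.25],[np.pi,0,YS]); servo_line([*xy,.152],feed=.15); pause(.3); rep('above')
E
python3 - <<'E'
from h import *
pick((.4973,.1886)); above((.4993,-.2198)); cv2.imwrite('pics/held1.png',capture('wrist'))
E
```

```text
at tile t6.1 [0.4977 0.1887 0.0784] F [-0.1209  0.3462  0.0304] M [ 0.0714 -0.0314 -0.0574] w0.0882 g0.0
grip t7.3 [0.4973 0.1886 0.078 ] F [0.1371 0.4114 0.0659] M [ 0.0403  0.04   -0.0184] w0.0107 g19.9
lift t7.8 [0.4974 0.1886 0.1002] F [-0.4043 -0.9446 -1.9774] M [0.0225 0.0303 0.0184] w0.0108 g19.9
above t11.4 [ 0.4997 -0.22    0.1527] F [ 0.3692  0.1184 -2.0151] M [0.0221 0.0492 0.059 ] w0.0108 g19.9
```

View pics/held1.png

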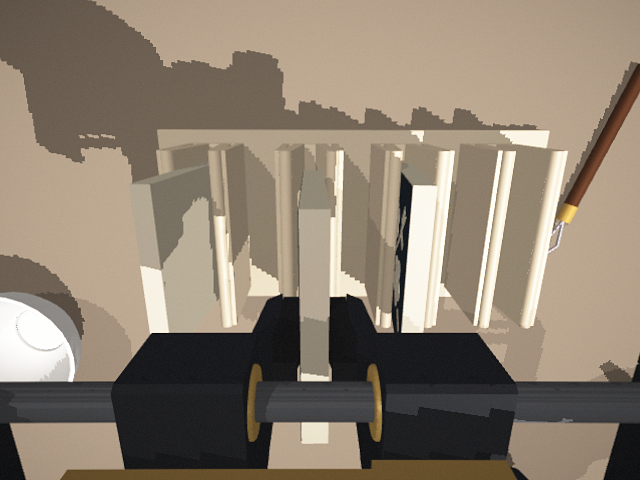

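The thin tile is held upright at (315,200), over the middle of slot b (walls at 285 and 335). Now I'll feel my way down.

```bash
cat >> h.py <<'E'
def down(xy,z,N,feed=.02):
    r=servo_line([*xy,z],feed=feed,stop_force=N); pause(.15); return r,rep(f'down {r}')
E
python3 - <<'E'
from h import *
down((.4993,-.2198),.082,2.0)
E
```

```text
down True t13.7 [ 0.4988 -0.2209  0.1039] F [ 1.197  -1.6788 -2.0825] M [-0.2815 -0.1512 -0.0635] w0.0108 g20.0
```

```bash
cat >> h.py <<'E'
Yv=np.array([-np.sin(.064),np.cos(.064)])
def seat(xy,z0,zend,F0,n=6):
    """feel down: on a stop with sideways force shift with it, on a vertical stop finish"""
    xy=np.array(xy)
    for k in range(n):
        r,s=down(xy,zend,2.5); dF=s['wrist_force']-F0; fy=dF[:2]@Yv; print('   dFz %.2f fy %.2f off %.4f'%(dF[2],fy,(s['eef_pos'][:2]-xy)@Yv))
        if dF[2]>2.5 and s['eef_pos'][2]<z0+.004 or s['eef_pos'][2]<z0-.001: break
        z=s['eef_pos'][2]; sh=np.clip(.0007*fy,-.0012,.0012); xy=xy+Yv*sh
        servo_line([*xy,z+.001],feed=.02); pause(.1)
    return xy
E
python3 - <<'E'
from h import *
xy=np.array((.4993,-.2198))-Yv*.0013
servo_line([*xy,.105],feed=.02); pause(.15); rep('shifted')
xy=seat(xy,.0904,.080,np.array([.1,.2,-2.0])); print(xy)
E
```

```text
shifted t14.1 [ 0.4991 -0.2211  0.105 ] F [-0.2539 -0.3236 -2.193 ] M [-0.1841  0.0305 -0.0029] w0.0110 g20.0
down True t15.1 [ 0.4995 -0.2222  0.0892] F [ 1.611  -0.3245  0.5496] M [-0.2587 -0.2999 -0.0255] w0.0108 g20.0
   dFz 2.55 fy -0.62 off -0.0011
[ 0.4994 -0.2211]
```

```bash
python3 - <<'E'
from h import *
xy=np.array((.4994,-.2211))-Yv*.0008
servo_line([*xy,.0892],feed=.02); pause(.15); s=rep('recentred')
r,s=down(xy,.083,2.0,.01)
set_gripper(.03); rep('open')
servo_line([*xy,.25],feed=.15); s=rep('up'); im=capture('wrist'); cv2.imwrite('pics/set1.png',im)
reach([*(.4973,.1886),.25],[np.pi,0,YT]) if 0 else None
import pickle; pickle.dump(s,open('s1.pkl','wb'))
E
```

```text
recentred t15.5 [ 0.4995 -0.222   0.0892] F [ 0.9321 -1.1967 -0.2842] M [-0.4119 -0.2342 -0.0171] w0.0105 g20.0
down True t15.8 [ 0.4996 -0.2225  0.0891] F [-0.9948 -0.0711  5.0945] M [-0.0732  0.1038 -0.0455] w0.0108 g20.0
open t16.3 [ 0.4996 -0.2225  0.0887] F [-0.2693  0.497  -1.0394] M [ 0.0455  0.0078 -0.0311] w0.0299 g0.0
up t17.6 [ 0.4988 -0.2218  0.2492] F [-0.5298 -0.6508  0.4192] M [0.018  0.0079 0.0588] w0.0299 g0.0
```

View pics/set1.png

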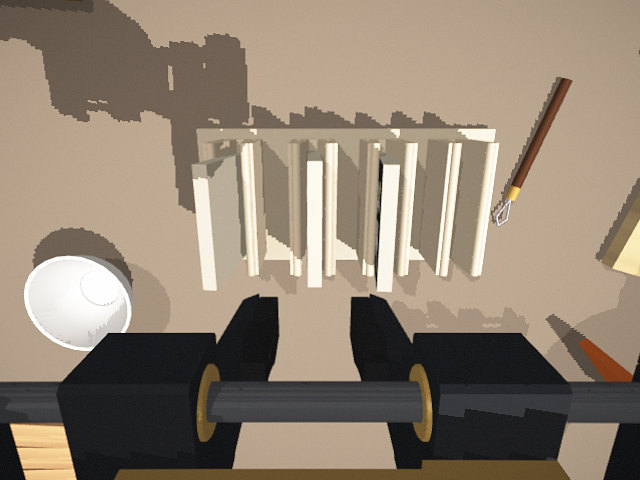

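The first tile stands upright in slot b (314,218), centred along it. Next is the thick tile, for slot d. The slot in b turned out about 2 mm further to −y than the camera said, so I'm expecting a similar bias here.

```bash
python3 - <<'E'
from h import *
set_gripper(.06); pick((.5192,.2826)); 
xy=np.array((.4907,-.0844))-Yv*.0012
above(xy); F0=np.mean([read_state()['wrist_force'] for _ in range(3)],0); F0=read_state()['wrist_force']
xy=seat(xy,.112,.102,F0); print(xy)
E
```

```text
at tile t21.0 [0.5196 0.2829 0.0785] F [ 0.2822  0.1645 -0.2285] M [ 0.0115  0.0355 -0.0914] w0.0601 g0.0
grip t21.8 [0.519  0.2817 0.078 ] F [-0.3804 -2.1917  2.383 ] M [-0.5452  0.1547 -0.0062] w0.0156 g20.0
lift t22.4 [0.5193 0.2823 0.1002] F [-0.2986 -2.6808 -1.6699] M [-0.6213  0.1256  0.0145] w0.0156 g19.9
above t25.8 [ 0.4912 -0.0857  0.1526] F [-0.2037 -0.423  -2.2859] M [ 0.0865 -0.0116 -0.0086] w0.0150 g19.9
down True t27.7 [ 0.4908 -0.0856  0.1104] F [0.6518 1.6151 5.3176] M [-0.0206 -0.1555 -0.0116] w0.0153 g19.9
   dFz 7.60 fy 1.98 off 0.0000
[ 0.4908 -0.0856]
```

```bash
python3 - <<'E'
from h import *
xy=np.array((.4908,-.0856))+Yv*.0006
servo_line([*xy,.1106],feed=.02); pause(.15); rep('recentred')
down(xy,.108,1.5,.006)
set_gripper(.034); rep('open')
servo_line([*xy,.26],feed=.15); rep('up')
s=rep('up'); im=capture('wrist'); cv2.imwrite('pics/set2.png',im)
E
```

```text
recentred t28.1 [ 0.4908 -0.0852  0.1105] F [ 1.0912 -1.3118 -1.1102] M [-0.3774 -0.3152 -0.0389] w0.0154 g19.9
down True t28.5 [ 0.4908 -0.0855  0.1104] F [-0.3083 -0.3639  4.3749] M [0.0204 0.1069 0.0363] w0.0156 g19.9
open t28.9 [ 0.4907 -0.0857  0.1099] F [ 0.3344 -0.4716 -0.4724] M [0.0454 0.0359 0.0086] w0.0339 g0.0
up t30.1 [ 0.4901 -0.085   0.2593] F [ 0.1487 -1.0123  0.4192] M [ 0.0467 -0.0101  0.0003] w0.0343 g0.0
up t30.1 [ 0.4901 -0.085   0.2593] F [ 0.1487 -1.0123  0.4192] M [ 0.0467 -0.0101  0.0003] w0.0343 g0.0
```

View pics/set2.png

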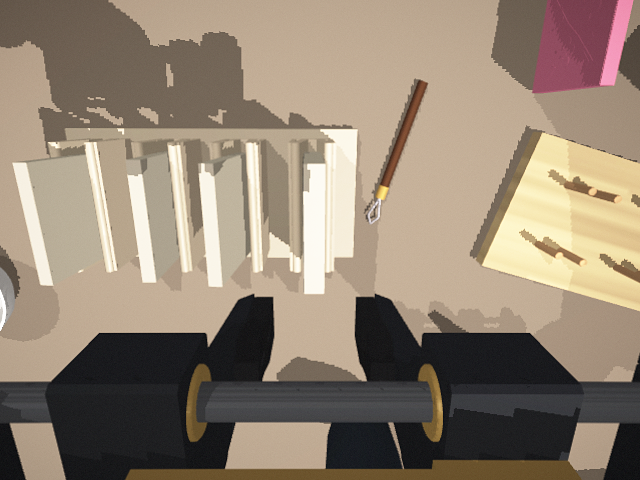

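Both tiles stand upright and free in their slots: d at (315,228) and b at (142,220). The fingers are clear. Tile centres come out at about 79 mm (limit 83.4) and 100 mm (limit 104.8).

```bash
python3 - <<'E'
from h import *
print(job_done())
E
```

```text
the job is handed in; nothing more can be done
None
```

Both tiles are wedged upright and let go, the thinner in slot b and the thicker in slot d, and the job was handed in at about 30 s of the 72 s. Slot d's first contact jumped to about 7.6 N (5.3 N net) and slot b's final press to about 7 N, both over your 5 N. The cell returned no verdict.

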